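# Stack a turned sofa foot on the assembly jig

## Robot

A 6-joint arm with a two-finger parallel gripper is mounted at the origin on the work surface. World frame = base frame: x ahead of the robot, y to its left, z up, the work surface at z = 0. Lengths are in m, angles in rad, forces in N, time in s.
With the tool pointing down it reaches from about 0.25 to 0.775 m from the base axis. Payload 4 kg.
Tool frame: the origin (TCP) lies midway between the tips of the shut fingers; the grasp point (between the pads) lies 19 mm behind it; z points along the fingers, y is the line along which they close (so a half turn about z gives the same grasp; the last joint's range is limited). The gripper opens to 94 mm and grips with 3 to 60 N. Pads are 16 mm wide; open, the fingers measure 119 mm over their backs; the gripper's body (75 mm by 177 mm) begins 78 mm behind the grasp point.
Start: joints at [-1.364, 0.087, 1.371, -0, 1.684, -0.103], TCP at [0.168, -0.524, 0.206] pointing down, gripper open.
Joint ranges: [-3.1, 3.1], [-0.76, 2.03], [0.27, 2.55], [-1.08, 4.22], [0.17, 2.65], [-2.57, 2.57]. Speed limits (rad/s): [2.79, 2.79, 3.14, 3.14, 3.14, 3.14].

## Interface

Orientations are given as [roll, pitch, yaw] about the fixed x, y, z axes, in that order (R = Rz(yaw) Ry(pitch) Rx(roll)).
In Python, from bench import robot gives the robot as it stands.
- The arm moves only by the tool servo_tool, never from a script. Its argument "moves" is a list of rows, each a list of 5 numbers: the shift along the tool's x, y, z in units of 25 mm (1.0 is 25 mm), then the turn about the tool's z in units of 6 degrees (1.0 is 6 degrees), then the closure, from 0 (fully open) to 1 (shut). In form: [[dx, dy, dz, yaw, gripper], ...]. A call has 1 to 10 rows; each row is the pose to reach, as a shift and turn from the pose commanded when the call began, along the tool's axes at that moment; what a row does not reach only later rows make up. A row lasts 1/12 s, in which the tool goes at most 41.7 mm and 7.16 degrees, less where a joint would pass 70% of its speed; a pose out of reach is approached as far as the arm can. A call with a gripper value outside its range is refused whole. The fingers move at their own pace and stop on an object; the grip force is fixed at half the most. Time passes only in rows, so rows that repeat a pose let the fingers close. It gives the time, the measured TCP pose, the force, the opening and the grip force at its end, in the units of the state.
- robot.get_obs(): the state, without advancing time (a new reading comes with each control period).
- robot.snapshot(name): name is "side" or "top" or "wrist"; returns a dict with "image" (384x512x3 uint8, blue, green, red), "fx", "fy", "cx", "cy" (pixels), "eye" and "orientation" of the camera in the world; the wrist camera has in their place "T_tool_cam" (4x4, takes a point from camera to tool coordinates, whose origin is the TCP and whose axes are the flange's). Camera axes: x right, y down, z forward; pixel columns grow to the right and rows downward; lengths in m; the calibration is good to about 2 mm. The wrist camera is an equidistant fisheye: a pixel r from the principal point sees the ray r / f radians off the axis. A picture is of the moment at which its call begins: read the wrist's pose just before it. There is no depth.
- robot.close_job(): hands the job in; it is judged then, once.
The state is a dict: "time": time; "joint_positions": joint angles; "qvel": joint speeds; "joint_torque": joint torques, N m; "tool_pos": TCP position; "ee_rot": TCP orientation; "wrist_force": force on the tool from outside, world axes, zero at the start; "wrist_torque": the same for the moment, N m; "width": finger opening in m; "finger_force": force on a finger pad.
Only numpy, scipy, OpenCV 4.12 (cv2) and the standard library are available. Lean on these libraries where they do the work, as an engineer would, in place of code of your own. Each camera call takes 0.05 s, during which the arm holds its last target. There are 200 camera calls.

## Task

Put the turned sofa foot together upside down on the upright rod of the green jig: thread on the dark walnut square plinth first, lying flat on the green board with its sides squared up with the board's, then the brass collar, then the pale beech bun, and last the black glide, hollow side down as it lies, over the rod's end. Lower each part all the way onto the one below before you let go, do not drop it, and finish with the whole stack standing level and the robot clear of it. Leave the silver zinc collar, the wax tin and the tape measure where they lie.

Things in the scene. Friction and masses are not known exactly. Their poses are not given: they have to be found in the camera images.
- jig: Fixed to the bench: a green square board 100 x 100 mm, 18 mm thick, with a steel rod 14 mm in diameter upright at its centre. The rod stands 66 mm above the board's upper face (84 mm above the bench), its last 6 mm tapering to 6 mm diameter. Origin at the centre of the board's underside, on the bench, on the rod's axis; x, y parallel to the board's sides, z up. Yaw within 0.5 rad of zero.
- jig_seat (a point): The point on the rod's axis at the board's upper face (18 mm above the bench), where the plinth's underside comes to lie; axes as the jig's.
- plinth: Dark walnut square block 64 x 64 mm, 24 mm high, with a 24 mm hole right through its middle; 50 to 90 g. Lies flat, hole upright. Origin at the centre of the underside; x and y parallel to its sides, z up. Any of its four sides may face any way.
- brass_collar: Yellow brass ring, outer diameter 50 mm, hole 24 mm, 12 mm high, about 150 g. Lies flat. Origin at the centre of the underside, z up.
- bun: Pale beech bun, a fat ring with rounded edges, 64 mm in diameter, 24 mm high, with a 24 mm hole right through; about 60 g. Lies flat. Origin at the centre of the underside, z up; either way up looks alike, it need not be turned over.
- glide: Black plastic glide, a round cap 46 mm in diameter and 22 mm high, closed on top, with a blind hole 24 mm across and 10 mm deep in its underside; about 30 g. Lies hollow side down, as it is to be fitted; in the finished stack the rod reaches 6 mm into it. Origin at the centre of the underside, z up.
- zinc_collar: Not part of the job: a silver-grey ring of the same size as the brass one (50 mm outside, 24 mm hole, 12 mm high). Leave it. Origin at the centre of the underside.
- wax_tin: Not part of the job: a round red tin with a yellow lid, 75 mm in diameter, 36 mm high. Leave it. Origin at the centre of the underside.
- tape_measure: Not part of the job: a blue and black tape measure about 77 x 60 mm, 34 mm high. Leave it. Origin under the case's centre.

How it is judged:
By the outcome, as a careful person would: the job done as asked, in the order asked, and still so for the second after the job is handed in, with the robot touching nothing.
It also fails if it takes over 112 s, if anything falls off the work surface, if the arm or the gripper's body presses on something with over 40 N, if the wrist force passes 120 N, or if a joint passes its speed limit or range.

## Working session

There is one attempt and no reset: what is moved stays moved. The work goes in short steps, Python scripts to look and compute and a tool call to move; the robot and the scene stay as the last step left them, time stands still between calls to the robot, and variables do not carry over. Pictures are saved under pics/ and viewed, at most 14 in all, crops included, and the job is handed in when it is done.

Besides the shell and the picture viewer there is one more tool, called after "Call:" as name([rows], argument=value, ...), one row to a line, values as JSON. servo_tool: Moves the arm, as the interface text tells. Its arguments: {"type":"object","properties":{"moves":{"type":"array"}},"required":["moves"]}

```bash
mkdir -p pics; ls; python3 - <<'E'
from bench import robot
import cv2,numpy as np
o=robot.get_obs();print({k:np.round(v,4).tolist() for k,v in o.items()})
for n in("top","side","wrist"):
    s=robot.snapshot(n);cv2.imwrite(f"pics/{n}0.png",s["image"])
    print(n,{k:np.round(v,4).tolist() for k,v in s.items() if k!="image"})
E
```

```text
pics
{'time': 0.0, 'joint_positions': [-1.3641, 0.0879, 1.3723, 0.0, 1.6836, -0.1031], 'qvel': [-0.0016, -0.0018, -0.0006, -0.0012, 0.0021, 0.0009], 'joint_torque': [0.0011, -34.017, -30.2428, 0.072, 0.033, -0.0001], 'tool_pos': [0.1676, -0.5233, 0.2043], 'ee_rot': [-3.1394, -0.0002, 0.3098], 'wrist_force': [-0.1853, -1.0151, 0.7313], 'wrist_torque': [-0.003, 0.0145, 0.0589], 'finger_force': 0.0, 'width': 0.0941}
top {'fx': 453.0421, 'fy': 453.0421, 'cx': 251.2655, 'cy': 191.7478, 'eye': [0.4413, -0.001, 1.1536], 'orientation': [-3.0761, 0.0032, -1.5965]}
side {'fx': 449.7021, 'fy': 449.7021, 'cx': 261.6636, 'cy': 187.3384, 'eye': [0.1339, 0.6227, 0.9237], 'orientation': [-2.4306, 0.0051, -2.5887]}
wrist {'fx': 297.3186, 'fy': 297.3186, 'cx': 255.0948, 'cy': 189.1939, 'T_tool_cam': [[0.0004, -0.9693, -0.246, 0.0713], [1.0, 0.0003, 0.0002, -0.0002], [-0.0001, -0.246, 0.9693, -0.1789], [0.0, 0.0, 0.0, 1.0]]}
```

View pics/top0.png

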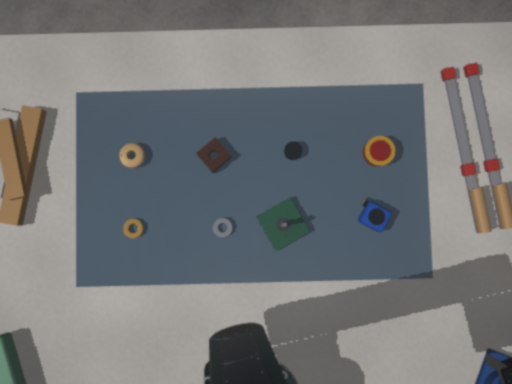

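View pics/side0.png

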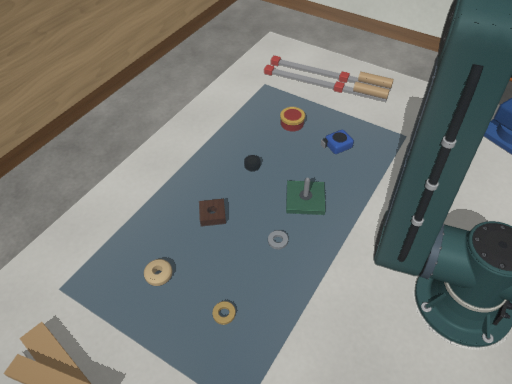

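Top view: bun (131,155), plinth (214,155), glide (293,150), brass (133,228), zinc (223,228), jig (285,224), tin (380,151), tape (376,216). The side view shows all of them too. Next I'll triangulate.

```bash
cat > h.py <<'E'
import numpy as np,cv2
from scipy.spatial.transform import Rotation as R
from bench import robot
def rot(rpy): return R.from_euler('xyz',rpy).as_matrix()
def snap(n):
    o=robot.get_obs(); s=robot.snapshot(n); s["n"]=n
    if n=="wrist":
        T=np.eye(4);T[:3,:3]=rot(o["ee_rot"]);T[:3,3]=o["tool_pos"]
        s["T"]=T@np.array(s["T_tool_cam"])
    else:
        T=np.eye(4);T[:3,:3]=rot(s["orientation"]);T[:3,3]=s["eye"];s["T"]=T
    return s
def ray(s,uv):
    x=np.array([(uv[0]-s["cx"])/s["fx"],(uv[1]-s["cy"])/s["fy"]])
    if s["n"]=="wrist":
        r=np.hypot(*x); d=np.r_[x/max(r,1e-9)*np.sin(r),np.cos(r)]
    else: d=np.r_[x,1]
    d=s["T"][:3,:3]@d
    return s["T"][:3,3],d/np.linalg.norm(d)
def onplane(s,uv,z):
    o,d=ray(s,uv);return o+d*(z-o[2])/d[2]
def tri(*rays):
    A=[np.eye(3)-np.outer(d,d) for o,d in rays]
    p=np.linalg.solve(sum(A),sum(a@o for a,(o,d) in zip(A,rays)))
    return p,max(np.linalg.norm(a@(p-o)) for a,(o,d) in zip(A,rays))
def blobs(mask,amin=60):
    k=cv2.morphologyEx(mask.astype(np.uint8)*255,cv2.MORPH_OPEN,np.ones((2,2)))
    c,_=cv2.findContours(k,cv2.RETR_EXTERNAL,cv2.CHAIN_APPROX_NONE)
    return sorted([a for a in c if cv2.contourArea(a)>amin],key=cv2.contourArea,reverse=True)
def cen(c):
    m=cv2.moments(c);return np.array([m["m10"],m["m01"]])/m["m00"]
E
python3 - <<'E'
from h import *
seeds={"top":dict(bun=(131,155),plinth=(214,155),glide=(293,150),brass=(133,228),zinc=(223,228),jig=(285,224)),
"side":dict(bun=(158,272),plinth=(212,212),glide=(252,163),brass=(224,312),zinc=(278,240),jig=(306,198))}
C={}
for n in seeds:
    s=snap(n);im=s["image"];lab=cv2.cvtColor(im,cv2.COLOR_BGR2LAB).astype(float)
    mat=np.median(lab[110:270,90:410].reshape(-1,3),0) if n=="top" else np.median(lab[150:300,180:300].reshape(-1,3),0)
    m=(np.linalg.norm(lab-mat,axis=2)>17)
    bl=blobs(m)
    for k,p in seeds[n].items():
        b=min(bl,key=lambda c:np.linalg.norm(cen(c)-p))
        C.setdefault(k,[]).append((ray(s,cen(b)),cen(b),cv2.contourArea(b),cv2.boundingRect(b)))
        x,y=p; 
for k,v in C.items():
    p,e=tri(v[0][0],v[1][0]);print(k,np.round(p,4),round(e,4),[(np.round(a[1],1).tolist(),a[2],a[3]) for a in v])
E
```

```text
bun [0.6179 0.294  0.0033] 0.0012 [([136.0, 155.7], 657.0, (120, 144, 34, 25)), ([160.4, 271.9], 660.5, (145, 258, 32, 29))]
plinth [ 0.6149  0.0831 -0.0034] 0.0014 [([218.6, 155.2], 910.0, (198, 138, 43, 36)), ([214.5, 212.7], 707.0, (200, 199, 30, 29))]
glide [ 0.6215 -0.1175 -0.0017] 0.002 [([296.6, 150.7], 362.0, (285, 142, 25, 19)), ([253.4, 163.6], 233.0, (245, 156, 19, 17))]
brass [0.4322 0.2974 0.0009] 0.0014 [([135.6, 228.6], 374.5, (124, 219, 25, 21)), ([225.2, 312.7], 437.0, (213, 301, 25, 25))]
zinc [0.4274 0.0755 0.0077] 0.0014 [([222.8, 228.3], 258.0, (214, 219, 19, 19)), ([278.4, 239.7], 234.0, (269, 232, 20, 17))]
jig [ 0.4345 -0.087  -0.0088] 0.0016 [([286.7, 223.8], 1708.0, (259, 198, 57, 53)), ([306.5, 198.8], 1151.5, (287, 179, 40, 37))]
```

```bash
cat >> h.py <<'E'
def go(x,y,z,yaw,ref=None):
    """units of the move from the present (or ref pos,rpy) pose to target"""
    o=robot.get_obs();p=np.array(o["tool_pos"]);r=o["ee_rot"]
    if ref is not None:p,r=ref
    d=rot(r).T@(np.array([x,y,z])-p)/.025
    t=-(yaw-r[2]);print("move",np.round(d,3),"turn",round(np.degrees(t)/6,3),"rows>=",round(np.linalg.norm(d)*25/41.7,1),round(abs(np.degrees(t))/7.16,1))
E
python3 -c "
from h import *
go(.5,0,.25,0)"
```

```text
move [ 19.046 -15.896  -1.785] turn 2.958 rows>= 14.9 2.5
```

Call:
servo_tool([
  [1.2,-1.0,-1.8,0.5,0],
  [2.4,-2,-1.8,1,0],
  [3.7,-3.1,-1.8,1.5,0],
  [5,-4.2,-1.8,2,0],
  [6.2,-5.2,-1.8,2.5,0],
  [7.5,-6.2,-1.8,2.96,0],
  [8.7,-7.3,-1.8,2.96,0],
  [10,-8.3,-1.8,2.96,0],
  [11.2,-9.4,-1.8,2.96,0],
  [12.5,-10.4,-1.8,2.96,0],
])

```text
time: 1.08
tool_pos: [0.3832, -0.1837, 0.2507]
ee_rot: [3.141, -0.001, -0.001]
wrist_force: [0.6, -1.5, -0.2]
width: 0.0941
finger_force: 0.0
```

```bash
python3 -c "
from h import *
go(.5,0,.25,0)"
```

```text
move [ 4.669 -7.352  0.028] turn -0.005 rows>= 5.2 0.0
```

Call:
servo_tool([
  [0.9,-1.4,0,0,0],
  [1.8,-2.8,0,0,0],
  [2.7,-4.2,0,0,0],
  [3.6,-5.6,0,0,0],
  [4.3,-6.8,0,0,0],
  [4.67,-7.35,0,0,0],
  [4.67,-7.35,0,0,0],
  [4.67,-7.35,0,0,0],
])

```text
time: 1.75
tool_pos: [0.4995, -0.0015, 0.25]
ee_rot: [3.141, 0.001, 0.002]
wrist_force: [-0.8, -0.1, 0.5]
width: 0.094
finger_force: 0.0
```

```bash
python3 -c "
from h import *
s=snap('wrist');cv2.imwrite('pics/w1.png',s['image'])
np.save('w1T.npy',s['T']);print(s['T'],robot.get_obs()['tool_pos'])"
```

```text
[[ 2.15427610e-03 -9.68975585e-01 -2.47147072e-01  5.71000924e-01]
 [-9.99997232e-01 -1.85351909e-03 -1.44956357e-03 -9.51447563e-04]
 [ 9.46499892e-04  2.47149510e-01 -9.68976895e-01  4.28772324e-01]
 [ 0.00000000e+00  0.00000000e+00  0.00000000e+00  1.00000000e+00]] [ 0.49924927 -0.00228665  0.2502382 ]
```

View pics/w1.png

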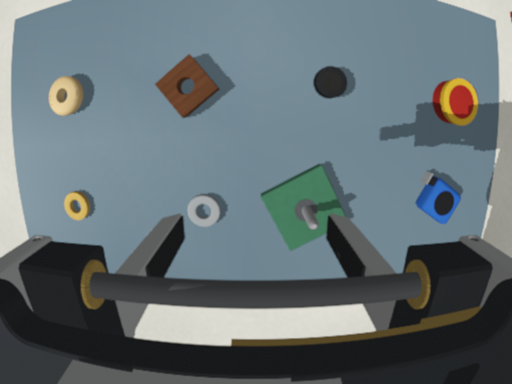

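Wrist view: plinth (187,86), bun (66,96), brass (77,206), zinc (204,210), glide (330,82), jig board (305,205) with its rod tip at about (300,204). I'll view the plinth from closer, as a second wrist position.

Call:
servo_tool([
  [0.5,-1.2,0.6,0,0],
  [1.1,-2.4,1.2,0,0],
  [1.7,-3.3,1.7,0,0],
  [2.2,-3.6,2,0,0],
  [2.2,-3.6,2,0,0],
  [2.2,-3.6,2,0,0],
])

```text
time: 2.3
tool_pos: [0.5541, 0.0866, 0.1999]
ee_rot: [3.141, 0.002, -0.002]
wrist_force: [-0.0, -0.8, -0.7]
width: 0.0938
finger_force: 0.0
```

```bash
cat >> h.py <<'E'
def hsv(s): return cv2.cvtColor(s["image"],cv2.COLOR_BGR2HSV).astype(int)
def save(s,tag):
    cv2.imwrite(f"pics/{tag}.png",s["image"]);np.savez(f"{tag}.npz",**{k:v for k,v in s.items() if k not in("T_tool_cam",)})
def load(tag):
    d=np.load(f"{tag}.npz");return {k:(d[k] if d[k].ndim else d[k].item()) for k in d.files}
E
python3 - <<'E'
from h import *
s=snap('wrist');save(s,'w2')
H=hsv(s);print(s['T'][:3,3],robot.get_obs()['tool_pos'])
im=cv2.imread('pics/w1.png');w1=dict(s,image=im,T=np.load('w1T.npy'));save(w1,'w1')
H1=hsv(w1)
for n,p in dict(plinth=(187,70),pl2=(200,100),bun=(66,84),brass=(70,200),glide=(330,82),jig=(290,190),jig2=(300,235),mat=(260,120),zinc=(192,210),hole=(187,86),rod=(302,206)).items():print(n,H1[p[1],p[0]])
E
```

```text
[0.62567601 0.08697942 0.37861587] [0.55422475 0.08637243 0.20087579]
plinth [ 11 148 105]
pl2 [ 12 151 101]
bun [ 20  84 218]
brass [ 22 136 208]
glide [40 17 44]
jig [ 74 110 127]
jig2 [ 73 111 124]
mat [100  58 150]
zinc [100   9 173]
hole [101  58  97]
rod [105  16  98]
```

View pics/w2.png

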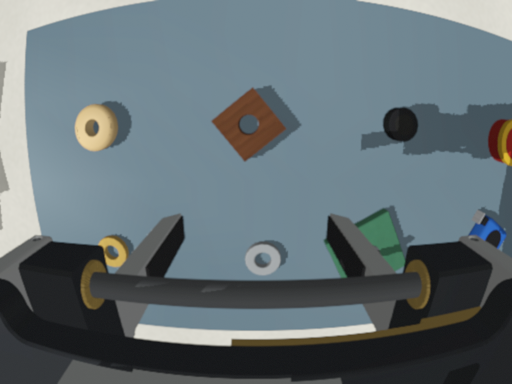

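```bash
cat >> h.py <<'E'
def mask(s,k):
    H=hsv(s);h,S,v=H[...,0],H[...,1],H[...,2]
    m={"plinth":(h>4)&(h<17)&(S>110)&(v>60),"bun":(h>13)&(h<26)&(S>50)&(S<115)&(v>130),
     "brass":(h>17)&(h<29)&(S>115)&(v>100),"glide":(S<70)&(v<58),"jig":(h>62)&(h<86)&(S>80)&(v>60)}[k].astype(np.uint8)
    if s["n"]=="wrist": m[230:]=0
    return m
def poly(s,c,z): return np.array([onplane(s,q,z)[:2] for q in c.reshape(-1,2)])
def near(s,k,xy,z=.02,amin=80):
    return min(blobs(mask(s,k),amin),key=lambda c:np.linalg.norm(onplane(s,cen(cv2.convexHull(c)),z)[:2]-xy))
def rect(P):
    (c,w,a)=cv2.minAreaRect((P*1000).astype(np.float32))
    return np.round(np.array(c)/1000,4),np.round(w,1),round((a+45)%90-45,2)
E
python3 - <<'E'
from h import *
w1,w2=load('w1'),load('w2')
Q=[]
for s in(w1,w2):
    c=near(s,"plinth",[.615,.09]);h=cv2.convexHull(c)
    for z in(.024,):print(rect(poly(s,h,z)))
    q=cv2.approxPolyDP(h,5,True).reshape(-1,2);Q.append([q[q[:,1].argmin()],q[q[:,0].argmin()],q[q[:,1].argmax()],q[q[:,0].argmax()]])
for a,b in zip(*Q):print(a,b,np.round(tri(ray(w1,a),ray(w2,b)),4) if 0 else [np.round(x,4) for x in tri(ray(w1,a),ray(w2,b))])
for k,xy,z in(("bun",[.62,.3],.012),("brass",[.43,.3],.012),("glide",[.62,-.11],.022)):
    R_=[]
    for s in(w1,w2):
        c=near(s,k,xy) if not(k=="brass" and s is w2) else None
        if c is None: continue
        h=cv2.convexHull(c);R_.append(ray(s,cen(h)));P=poly(s,h,z);print(k,len(c),cv2.minEnclosingCircle((P*1000).astype(np.float32)),np.round(onplane(s,cen(h),z),4))
    if len(R_)>1:print("tri",tri(*R_))
h=cv2.convexHull(near(w1,"jig",[.43,-.08]));print("jig",rect(poly(w1,h,.018)))
E
```

```text
(array([0.612 , 0.0916]), array([63.2, 62. ]), 38.91)
(array([0.6132, 0.0932]), array([61.7, 61.8]), 38.89)
[190  57] [254  91] [array([0.654 , 0.0878, 0.0226]), np.float64(0.0002)]
[158  84] [214 121] [array([0.6189, 0.1363, 0.0163]), np.float64(0.0003)]
[183 116] [245 160] [array([0.5711, 0.0987, 0.0208]), np.float64(0.0003)]
[217  90] [285 130] [array([0.6068, 0.0506, 0.0174]), np.float64(0.0006)]
bun 99 ((616.0292358398438, 303.5675048828125), 33.51557922363281) [0.6168 0.3022 0.012 ]
bun 121 ((616.2163696289062, 303.6446838378906), 33.08871841430664) [0.617  0.3024 0.012 ]
tri (array([0.61700605, 0.30325276, 0.0105607 ]), np.float64(2.112187046506137e-06))
brass 70 ((434.2233581542969, 296.00408935546875), 25.95488166809082) [0.4346 0.2957 0.012 ]
glide 88 ((618.5601806640625, -105.91410064697266), 23.286230087280273) [ 0.6183 -0.1059  0.022 ]
glide 97 ((620.2830810546875, -103.45636749267578), 25.865432739257812) [ 0.6199 -0.1028  0.022 ]
tri (array([ 0.61966482, -0.10895916,  0.01035529]), np.float64(5.9593517569628855e-05))
jig (array([ 0.4381, -0.0755]), array([96.2, 98.9]), 28.07)
```

```bash
python3 -c "
from h import *
go(.6125,.0925,.10,np.radians(38.9))"
```

```text
move [ 2.331 -0.253  4.034] turn -6.503 rows>= 2.8 5.4
```

Call:
servo_tool([
  [0.5,0,0.7,-1.1,0],
  [1.0,-0.1,1.4,-2.2,0],
  [1.5,-0.2,2.1,-3.3,0],
  [2,-0.25,2.8,-4.4,0],
  [2.33,-0.25,3.4,-5.5,0],
  [2.33,-0.25,3.8,-6.5,0],
  [2.33,-0.25,4.03,-6.5,0],
  [2.33,-0.25,4.03,-6.5,0],
])

```text
time: 3.02
tool_pos: [0.6119, 0.0927, 0.0992]
ee_rot: [-3.141, 0.002, 0.676]
wrist_force: [-0.1, 0.4, 0.2]
width: 0.0943
finger_force: 0.0
```

```bash
python3 - <<'E'
from h import *
s=snap('wrist');save(s,'w3')
for n in ('w1','w2','w3'):
  s=load(n)
  h=cv2.convexHull(near(s,"plinth",[.6125,.0925]));print(rect(poly(s,h,.024)))
  try: print("jig",rect(poly(s,cv2.convexHull(near(s,"jig",[.43,-.08])),.018)))
  except Exception: pass
go(.6125,.0925,.005,np.radians(38.9))
E
```

```text
(array([0.612 , 0.0916]), array([63.2, 62. ]), 38.91)
jig (array([ 0.4381, -0.0755]), array([96.2, 98.9]), 28.07)
(array([0.6132, 0.0932]), array([61.7, 61.8]), 38.89)
jig (array([ 0.4894, -0.082 ]), array([60.7, 29.5]), -2.35)
(array([0.6158, 0.0945]), array([64.5, 62.3]), 38.77)
move [-0.013  0.016  3.814] turn -0.024 rows>= 2.3 0.0
```

View pics/w3.png

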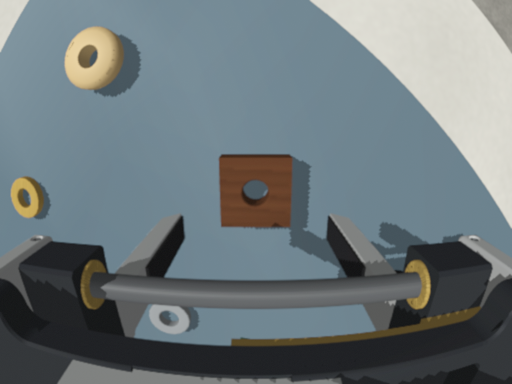

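The plinth sits square to the tool between the open fingers (220–291, 155–228). I'll descend and grip.

Call:
servo_tool([
  [0.05,0,0.9,0,0],
  [0.05,0,1.8,0,0],
  [0.05,0,2.7,0,0],
  [0.05,0,3.4,0,0],
  [0.05,0,3.75,0,0],
  [0.05,0,3.75,0,0],
  [0.05,0,3.75,0,1],
  [0.05,0,3.75,0,1],
  [0.05,0,3.75,0,1],
  [0.05,0,3.75,0,1],
])

```text
time: 3.9
tool_pos: [0.615, 0.0951, 0.0077]
ee_rot: [3.14, -0.002, 0.68]
wrist_force: [0.7, 0.6, 0.2]
width: 0.0709
finger_force: 0.0
```

Call:
servo_tool([
  [0,0,0,0,1],
  [0,0,0,0,1],
  [0,0,-0.5,0,1],
  [0,0,-1.5,0,1],
  [0,0,-2.7,0,1],
  [0,0,-4,0,1],
  [0,0,-5.2,0,1],
  [0,0,-6,0,1],
  [0,0,-6.4,0,1],
  [0,0,-6.4,0,1],
])

```text
time: 4.73
tool_pos: [0.6153, 0.0952, 0.1699]
ee_rot: [3.138, -0.005, 0.681]
wrist_force: [0.1, 0.1, -0.4]
width: 0.0636
finger_force: 30.0
```

```bash
python3 -c "
from h import *
go(.37,-.08,.18,np.radians(28))"
```

```text
move [-12.034  -0.728  -0.469] turn 1.832 rows>= 7.2 1.5
```

```bash
python3 -c "
from h import *
go(.335,-.13,.18,np.radians(28))"
```

```text
move [-14.38   -0.054  -0.479] turn 1.832 rows>= 8.6 1.5
```

Call:
servo_tool([
  [-0.7,0,-0.2,0.3,1],
  [-2.1,0,-0.5,0.8,1],
  [-3.7,0,-0.5,1.3,1],
  [-5.3,0,-0.5,1.83,1],
  [-6.9,0,-0.5,1.83,1],
  [-8.5,0,-0.5,1.83,1],
  [-10.1,0,-0.5,1.83,1],
  [-11.7,0,-0.5,1.83,1],
  [-13.1,0,-0.5,1.83,1],
  [-13.9,0,-0.5,1.83,1],
])

```text
time: 5.57
tool_pos: [0.3402, -0.1244, 0.1763]
ee_rot: [-3.139, 0.003, 0.487]
wrist_force: [0.7, -0.5, 0.3]
width: 0.0635
finger_force: 30.0
```

Call:
servo_tool([
  [-0.4,0,0,0,1],
  [-0.4,0,0,0,1],
  [-0.4,0,0,0,1],
])

```text
time: 5.82
tool_pos: [0.3349, -0.1279, 0.1776]
ee_rot: [-3.14, -0.0, 0.488]
wrist_force: [0.5, -0.5, -1.0]
width: 0.0638
finger_force: 30.0
```

```bash
python3 - <<'E'
from h import *
s=snap('wrist');save(s,'w4');o=robot.get_obs();print(o['tool_pos'],o['ee_rot'],o['width'])
h=cv2.convexHull(near(s,"jig",[.438,-.08]));print("jig",rect(poly(s,h,.018)))
E
```

```text
[ 0.33529416 -0.12770809  0.17783078] [-3.14035942e+00 -1.26258821e-04  4.89356786e-01] 0.06376771073105304
jig (array([ 0.4349, -0.0774]), array([98. , 98.7]), 28.06)
```

View pics/w4.png

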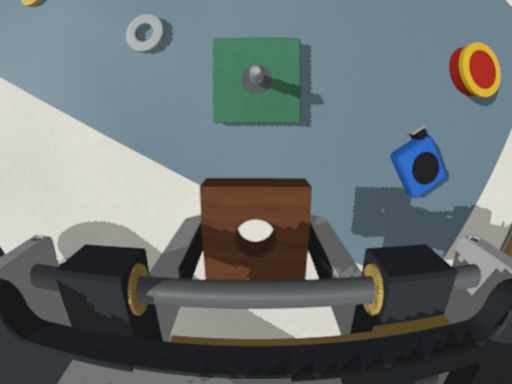

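Board is square in view (213–300, 38–124); the rod tip is around (256,72). The held plinth's front top edge is at about row 187, and its hole is at (255,232).

```bash
python3 - <<'E'
from h import *
s=load('w4');im=s['image']
Tt=np.eye(4);Tt[:3,:3]=rot([-3.14036,-.00013,.48936]);Tt[:3,3]=[.3353,-.1277,.1778]
g=im[170:260,230].astype(int).sum(1);print(g.tolist())
def tool(uv,z):
    p=onplane(s,uv,z);return np.round((np.linalg.inv(Tt)@np.r_[p,1])[:3],4)
for r in(179,186,188):print(r,tool((255,r),.1778-.0077+.024),tool((255,r),.1778-.0077))
for uv in((201,230),(309,230),(255,219),(255,256)):print(uv,tool(uv,.1778-.0077+.024))
t=snap('top')
h=cv2.convexHull(near(t,"jig",[.435,-.08]));print("top",rect(poly(t,h,.018)))
# rod tip
H=hsv(s);x,y,w,hh=cv2.boundingRect(near(s,"jig",[.438,-.08]));m=(H[...,1]<45);m2=np.zeros_like(m);m2[y+3:y+hh-3,x+3:x+w-3]=m[y+3:y+hh-3,x+3:x+w-3]
for b in blobs(m2,10):
    print(cv2.boundingRect(b)); q=b.reshape(-1,2);tp=q[q[:,1].argmin()];print(tp,onplane(s,tp,.084))
E
```

```text
[401, 399, 398, 399, 401, 401, 397, 355, 231, 127, 110, 117, 120, 116, 117, 122, 165, 203, 215, 215, 214, 213, 216, 213, 218, 216, 218, 218, 220, 222, 225, 222, 225, 222, 216, 211, 202, 203, 206, 207, 208, 207, 207, 209, 209, 212, 213, 210, 217, 216, 211, 208, 203, 198, 196, 202, 204, 207, 208, 213, 204, 168, 145, 137, 139, 137, 140, 139, 137, 128, 131, 129, 128, 129, 129, 131, 134, 134, 137, 135, 140, 139, 142, 141, 147, 148, 144, 136, 131, 129]
179 [ 0.0356 -0.0001 -0.0163] [ 0.0303 -0.0002  0.0077]
186 [ 0.0315 -0.0001 -0.0163] [ 0.0257 -0.0002  0.0077]
188 [ 0.0304 -0.0002 -0.0163] [ 0.0244 -0.0002  0.0077]
(201, 230) [ 0.0047 -0.0323 -0.0163]
(309, 230) [ 0.0047  0.0319 -0.0163]
(255, 219) [ 0.0118 -0.0002 -0.0163]
(255, 256) [-0.0123 -0.0002 -0.0163]
top (array([ 0.4309, -0.0785]), array([97.2, 97.3]), 27.98)
(243, 66, 29, 28)
[253  66] [ 0.43714923 -0.07111873  0.084     ]
```

```bash
python3 -c "
from h import *
go(.4348,-.0770,.125,np.radians(28.05))"
```

```text
move [4.458 0.086 2.118] turn 0.006 rows>= 3.0 0.0
```

Call:
servo_tool([
  [0.8,0,0.2,0,1],
  [2,0.05,0.8,0,1],
  [3.2,0.09,1.4,0,1],
  [4.1,0.09,1.9,0,1],
  [4.46,0.09,2.1,0,1],
  [4.46,0.09,2.1,0,1],
  [4.46,0.09,2.1,0,1],
])

```text
time: 6.5
tool_pos: [0.4343, -0.0774, 0.1256]
ee_rot: [-3.141, 0.002, 0.491]
wrist_force: [-0.0, 0.4, 0.1]
width: 0.0637
finger_force: 30.0
```

```bash
python3 - <<'E'
from h import *
s=snap('wrist');save(s,'w5');cv2.imwrite('pics/w5.png',cv2.resize(s['image'][140:290,150:360],None,fx=3,fy=3))
go(.4348,-.0770,.026,np.radians(28.05))
E
```

```text
move [ 0.038 -0.022  4.013] turn 0.003 rows>= 2.4 0.0
```

View pics/w5.png

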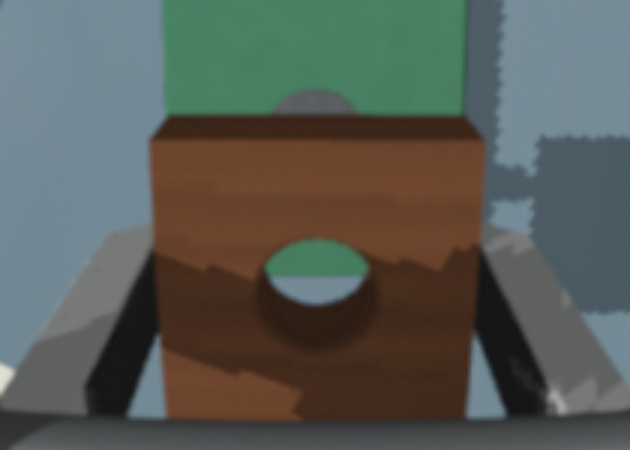

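The rod's foot is centred in column on the held plinth, and the view through the hole is consistent with that. I'll lower part way.

Call:
servo_tool([
  [0.03,0,0.4,0,1],
  [0.03,0,0.9,0,1],
  [0.03,0,1.4,0,1],
  [0.03,0,1.9,0,1],
  [0.03,0,2.2,0,1],
  [0.03,0,2.4,0,1],
  [0.03,0,2.4,0,1],
])

```text
time: 7.13
tool_pos: [0.4341, -0.0778, 0.0651]
ee_rot: [-3.141, 0.001, 0.488]
wrist_force: [-0.4, 0.2, -0.7]
width: 0.0635
finger_force: 30.0
```

```bash
python3 - <<'E'
from h import *
s=snap('wrist');save(s,'w6');cv2.imwrite('pics/w6.png',cv2.resize(s['image'][140:290,150:360],None,fx=3,fy=3))
go(.4348,-.0770,.026,np.radians(28.05))
E
```

```text
move [ 0.019 -0.03   1.598] turn -0.013 rows>= 1.0 0.0
```

View pics/w6.png

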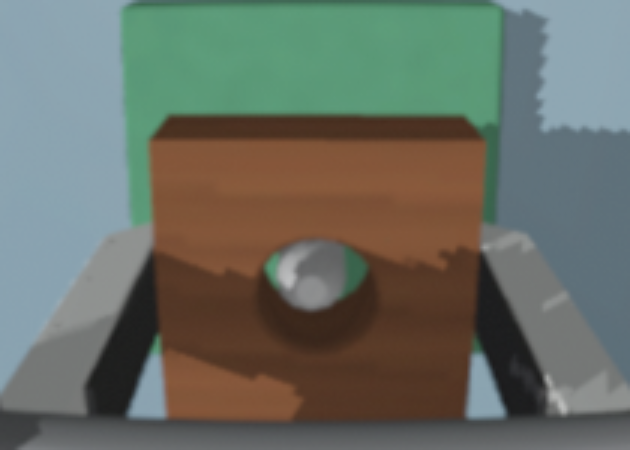

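The rod is inside the hole, its tip about 1.4 mm left of the hole's centre (crop 310,290 against 318,295). I'll correct that and lower.

Call:
servo_tool([
  [0.04,-0.05,0.2,0,1],
  [0.04,-0.05,0.5,0,1],
  [0.04,-0.05,0.8,0,1],
  [0.04,-0.05,1.1,0,1],
  [0.04,-0.05,1.35,0,1],
  [0.04,-0.05,1.5,0,1],
  [0.04,-0.05,1.54,0,1],
  [0.04,-0.05,1.56,0,1],
  [0.04,-0.05,1.58,0,1],
  [0.04,-0.05,1.58,0,1],
])

```text
time: 8.02
tool_pos: [0.4356, -0.0761, 0.0267]
ee_rot: [3.141, -0.0, 0.489]
wrist_force: [0.9, -0.3, -0.4]
width: 0.0638
finger_force: 30.0
```

Call:
servo_tool([
  [0,0,0.03,0,1],
  [0,0,0.03,0,1],
  [0,0,0.05,0,1],
  [0,0,0.05,0,1],
])

```text
time: 8.35
tool_pos: [0.4354, -0.076, 0.0253]
ee_rot: [3.141, -0.0, 0.489]
wrist_force: [0.1, -0.3, 0.0]
width: 0.0636
finger_force: 30.0
```

Call:
servo_tool([
  [0,0,0.02,0,1],
  [0,0,0.04,0,1],
  [0,0,0.06,0,1],
  [0,0,0.06,0,1],
])

```text
time: 8.68
tool_pos: [0.4354, -0.0761, 0.0251]
ee_rot: [3.141, 0.0, 0.489]
wrist_force: [-4.4, 1.0, 7.4]
width: 0.064
finger_force: 30.0
```

Contact at 7 N, seated. Release and rise.

Call:
servo_tool([
  [0,0,-0.03,0,1],
  [0,0,-0.03,0,0],
  [0,0,-0.03,0,0],
  [0,0,-0.03,0,0],
  [0,0,-0.03,0,0],
  [0,0,-0.5,0,0],
  [0,0,-1.5,0,0],
  [0,0,-2.7,0,0],
  [0,0,-4,0,0],
  [0,0,-4.6,0,0],
])

```text
time: 9.52
tool_pos: [0.4371, -0.0766, 0.1429]
ee_rot: [3.137, -0.004, 0.489]
wrist_force: [0.4, -0.2, 0.4]
width: 0.0944
finger_force: 0.0
```

```bash
python3 - <<'E'
from h import *
s=snap('wrist');save(s,'w7');cv2.imwrite('pics/w7.png',s['image'])
o=robot.get_obs();print(o['width'],o['tool_pos'])
h=cv2.convexHull(near(s,"plinth",[.4355,-.076],.04));print("pl",rect(poly(s,h,.042)))
print("jig",rect(poly(s,cv2.convexHull(near(s,"jig",[.4355,-.076])),.018)))
go(.43,.298,.2,np.radians(45))
E
```

```text
0.09393577516101748 [ 0.43850177 -0.07698799  0.14495396]
pl (array([ 0.4359, -0.0771]), array([63.7, 63.1]), 27.95)
jig (array([ 0.4358, -0.0767]), array([98.5, 99.1]), 27.96)
move [  6.761 -13.385  -2.253] turn -2.831 rows>= 9.1 2.4
```

View pics/w7.png

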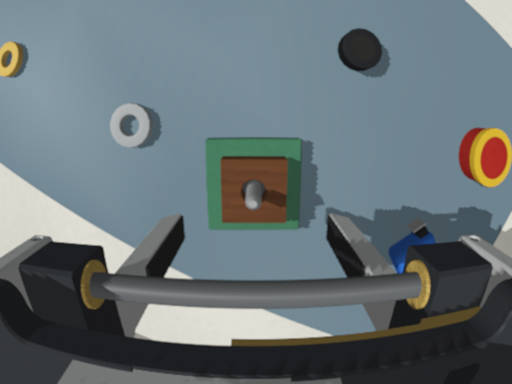

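Plinth lies square and centred on the board (27.95° against 27.96°). On to the brass collar.

```bash
python3 - <<'E'
from h import *
go(.405,.28,.15,.489)
E
```

```text
move [  5.525 -13.234  -0.261] turn -0.001 rows>= 8.6 0.0
```

Call:
servo_tool([
  [0.4,-0.8,-0.2,0,0],
  [1,-2.3,-0.2,0,0],
  [1.6,-3.8,-0.2,0,0],
  [2.2,-5.3,-0.2,0,0],
  [2.8,-6.8,-0.2,0,0],
  [3.4,-8.3,-0.2,0,0],
  [4.1,-9.8,-0.2,0,0],
  [4.7,-11.3,-0.2,0,0],
  [5.3,-12.6,-0.2,0,0],
  [5.5,-13.2,-0.2,0,0],
])

```text
time: 10.4
tool_pos: [0.4004, 0.2836, 0.1421]
ee_rot: [-3.14, 0.001, 0.493]
wrist_force: [-0.7, -0.6, 0.1]
width: 0.0939
finger_force: 0.0
```

Call:
servo_tool([
  [0,0,0,0,0],
  [0,0,0,0,0],
])

```text
time: 10.57
tool_pos: [0.401, 0.28, 0.1423]
ee_rot: [3.141, 0.003, 0.491]
wrist_force: [-0.5, 0.2, 0.1]
width: 0.0941
finger_force: 0.0
```

```bash
cat >> h.py <<'E'
def circ(s,k,xy,z):
    h=cv2.convexHull(near(s,k,xy,z));P=poly(s,h,z)
    (c,a,_)=cv2.fitEllipse((P*1000).astype(np.float32));c=np.array(c)/1000
    print(k,np.round(c,4),"diam",np.round(a,1),"px",cen(h));return c,ray(s,cen(h))
E
python3 - <<'E'
from h import *
s=snap('wrist');save(s,'w8')
c,r=circ(s,"brass",[.433,.297],.012);c1,r1=circ(load('w1'),"brass",[.433,.297],.012);print(tri(r,r1))
go(c[0],c[1],.1,.489);go(c[0],c[1],.005,.489)
E
```

```text
brass [0.4346 0.3006] diam [47.9 48.1] px [252.82896225 145.55898385]
brass [0.4342 0.2964] diam [46.6 51.7] px [ 77.68421053 206.29480564]
(array([0.43334818, 0.30021282, 0.00590868]), np.float64(0.0008031821886480417))
move [ 1.578 -0.128  1.699] turn 0.003 rows>= 1.4 0.0
move [ 1.586 -0.131  5.499] turn 0.003 rows>= 3.4 0.0
```

Call:
servo_tool([
  [0.6,-0.1,0.6,0,0],
  [1.3,-0.13,1.4,0,0],
  [1.56,-0.13,2.5,0,0],
  [1.56,-0.13,3.7,0,0],
  [1.56,-0.13,4.8,0,0],
  [1.56,-0.13,5.4,0,0],
  [1.56,-0.13,5.5,0,0],
  [1.56,-0.13,5.5,0,0],
  [1.56,-0.13,5.5,0,1],
  [1.56,-0.13,5.5,0,1],
])

```text
time: 11.45
tool_pos: [0.4362, 0.3013, 0.0082]
ee_rot: [3.141, -0.004, 0.488]
wrist_force: [0.9, 0.5, 0.0]
width: 0.0838
finger_force: 0.0
```

Call:
servo_tool([
  [0,0,0,0,1],
  [0,0,0,0,1],
  [0,0,0,0,1],
  [0,0,0,0,1],
  [0,0,0,0,1],
  [0,0,0,0,1],
])

```text
time: 11.95
tool_pos: [0.4347, 0.3013, 0.0065]
ee_rot: [-3.141, -0.0, 0.489]
wrist_force: [-0.5, -0.2, 2.0]
width: 0.0487
finger_force: 30.0
```

Only a 5–6 mm overlap, so I'll regrip 3 mm lower for a firmer hold, then lift.

Call:
servo_tool([
  [0,0,0,0,0.4],
  [0,0,0,0,0.4],
  [0,0,0.06,0,0.4],
  [0,0,0.12,0,0.4],
  [0,0,0.12,0,0.4],
  [0,0,0.12,0,1],
  [0,0,0.12,0,1],
  [0,0,0.12,0,1],
  [0,0,0.12,0,1],
  [0,0,0.12,0,1],
])

```text
time: 12.78
tool_pos: [0.4345, 0.301, 0.003]
ee_rot: [3.141, 0.0, 0.489]
wrist_force: [-0.1, 0.4, -1.6]
width: 0.0495
finger_force: 30.0
```

Call:
servo_tool([
  [0,0,0,0,1],
  [0,0,-0.5,0,1],
  [0,0,-1.5,0,1],
  [0,0,-2.8,0,1],
  [0,0,-4.2,0,1],
  [0,0,-5.4,0,1],
  [0,0,-6,0,1],
  [0,0,-6,0,1],
])

```text
time: 13.45
tool_pos: [0.4372, 0.3025, 0.1586]
ee_rot: [3.142, -0.01, 0.489]
wrist_force: [0.0, 0.4, -0.5]
width: 0.0492
finger_force: 30.0
```

```bash
python3 - <<'E'
from h import *
s=snap('wrist');save(s,'w9');cv2.imwrite('pics/w9.png',cv2.resize(s['image'][130:290,150:360],None,fx=3,fy=3))
o=robot.get_obs();print(o['width'],o['tool_pos'],o['ee_rot'])
go(.4358,-.0767,.155,.488)
E
```

```text
0.049130971255625884 [0.43586138 0.30174818 0.15547116] [ 3.14155852 -0.00508002  0.48892129]
move [-7.112 13.363 -0.017] turn 0.009 rows>= 9.1 0.0
```

View pics/w9.png

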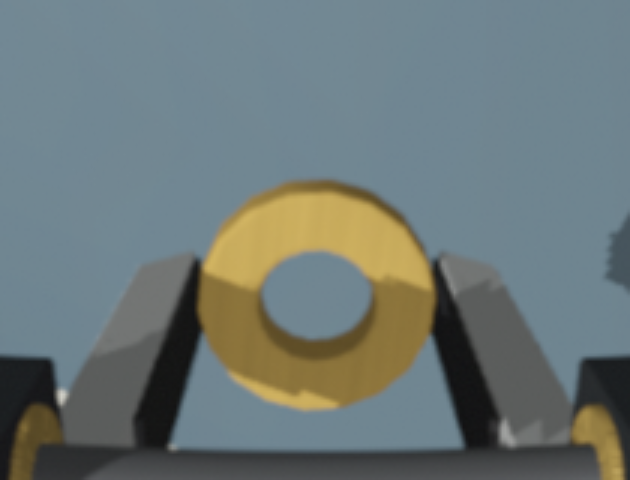

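The brass is held level, centred at about (255.7,230), which puts it roughly 2.5 mm ahead of the TCP. I'll carry it over the rod with that offset.

Call:
servo_tool([
  [-0.5,0.8,0,0,1],
  [-1.2,2.2,0,0,1],
  [-2,3.7,0,0,1],
  [-2.8,5.2,0,0,1],
  [-3.6,6.7,0,0,1],
  [-4.4,8.2,0,0,1],
  [-5.2,9.7,0,0,1],
  [-6,11.2,0,0,1],
  [-6.8,12.6,0,0,1],
  [-7.2,13.36,0,0,1],
])

```text
time: 14.33
tool_pos: [0.4306, -0.0815, 0.1506]
ee_rot: [-3.14, 0.004, 0.486]
wrist_force: [0.1, 0.5, -1.6]
width: 0.0494
finger_force: 30.0
```

Call:
servo_tool([
  [0,0,0.4,0,1],
  [0,0,1,0,1],
  [0,0,1.6,0,1],
  [0,0,1.9,0,1],
  [0,0,2,0,1],
  [0,0,2,0,1],
])

```text
time: 14.83
tool_pos: [0.4315, -0.0774, 0.1013]
ee_rot: [-3.139, 0.003, 0.49]
wrist_force: [0.3, -0.3, -1.8]
width: 0.0492
finger_force: 30.0
```

```bash
cat >> h.py <<'E'
def tool(s,uv,dz):
    """world point under pixel on the plane dz above the TCP, as offset from the TCP along tool axes"""
    o=robot.get_obs();p=onplane(s,uv,o["tool_pos"][2]+dz);return np.round(rot(o["ee_rot"]).T@(p-o["tool_pos"]),4)
E
python3 - <<'E'
from h import *
s=snap('wrist');save(s,'w10')
o=robot.get_obs();print(o['tool_pos'],o['ee_rot'][2])
c=near(s,"brass",[.436,-.077],.1);h=cv2.convexHull(c);print(cv2.boundingRect(h))
P=np.array([tool(s,q,.009)[:2] for q in h.reshape(-1,2)]);print(cv2.fitEllipse((P*1000).astype(np.float32)))
j=cv2.convexHull(near(s,"jig",[.4358,-.0767]));print(rect(poly(s,j,.018)))
go(.4358,-.0767,.05,.488)
E
```

```text
[ 0.43225631 -0.07769249  0.1025472 ] 0.48972046712922257
(217, 191, 79, 40)
((2.5159177780151367, -0.013997554779052734), (47.83877944946289, 49.47962188720703), 80.06155395507812)
(array([ 0.4464, -0.071 ]), array([75.2, 98.6]), 28.12)
move [0.146 0.034 2.102] turn 0.016 rows>= 1.3 0.0
```

Call:
servo_tool([
  [0.05,0.03,0.3,0,1],
  [0.05,0.03,0.7,0,1],
  [0.05,0.03,1,0,1],
  [0.05,0.03,1.1,0,1],
  [0.05,0.03,1.1,0,1],
])

```text
time: 15.3
tool_pos: [0.4332, -0.0781, 0.0744]
ee_rot: [-3.14, 0.002, 0.489]
wrist_force: [0.7, 0.2, -1.2]
width: 0.0494
finger_force: 30.0
```

```bash
python3 - <<'E'
from h import *
s=snap('wrist');save(s,'w11');cv2.imwrite('pics/w11.png',cv2.resize(s['image'][130:290,150:360],None,fx=3,fy=3))
o=robot.get_obs();print(o['tool_pos'],o['ee_rot'][2])
E
```

```text
[ 0.43364032 -0.0782472   0.07508329] 0.4889193899822071
```

View pics/w11.png

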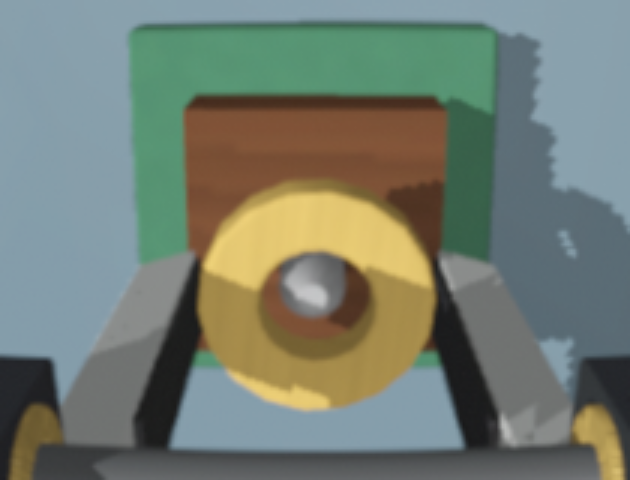

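The rod tip (318,297) is inside the hole, whose rim is centred at about (317,305). I'll shift 1.5 mm ahead and lower.

Call:
servo_tool([
  [0.06,0,0.2,0,1],
  [0.06,0,0.5,0,1],
  [0.06,0,0.8,0,1],
  [0.06,0,1,0,1],
  [0.06,0,1.1,0,1],
  [0.06,0,1.13,0,1],
  [0.06,0,1.15,0,1],
  [0.06,0,1.17,0,1],
  [0.06,0,1.17,0,1],
])

```text
time: 16.1
tool_pos: [0.4356, -0.0778, 0.0467]
ee_rot: [3.141, -0.0, 0.489]
wrist_force: [-0.4, 0.2, -1.9]
width: 0.0493
finger_force: 30.0
```

Call:
servo_tool([
  [0,0,0.02,0,1],
  [0,0,0.03,0,1],
  [0,0,0.03,0,1],
])

```text
time: 16.35
tool_pos: [0.4355, -0.0777, 0.0458]
ee_rot: [3.141, -0.0, 0.489]
wrist_force: [0.3, 0.4, -1.7]
width: 0.0495
finger_force: 30.0
```

Call:
servo_tool([
  [0,0,0.02,0,1],
  [0,0,0.04,0,1],
  [0,0,0.04,0,1],
])

```text
time: 16.6
tool_pos: [0.4355, -0.0777, 0.0448]
ee_rot: [3.141, -0.0, 0.489]
wrist_force: [-0.2, 0.7, -1.9]
width: 0.0492
finger_force: 30.0
```

Call:
servo_tool([
  [0,0,0.02,0,1],
  [0,0,0.03,0,1],
  [0,0,0.03,0,1],
])

```text
time: 16.85
tool_pos: [0.4355, -0.0777, 0.0448]
ee_rot: [3.141, -0.0, 0.489]
wrist_force: [-2.1, 1.0, 5.3]
width: 0.0492
finger_force: 30.0
```

Seated. Release, rise and head for the bun.

Call:
servo_tool([
  [0,0,-0.02,0,1],
  [0,0,-0.02,0,0],
  [0,0,-0.02,0,0],
  [0,0,-0.02,0,0],
  [0,0,-0.02,0,0],
  [0,0,-0.5,0,0],
  [0,0,-1.5,0,0],
  [0,0,-2.7,0,0],
  [0,0,-3.8,0,0],
  [0,0,-4,0,0],
])

```text
time: 17.68
tool_pos: [0.4383, -0.0786, 0.1492]
ee_rot: [3.135, -0.007, 0.489]
wrist_force: [0.5, 0.0, 1.5]
width: 0.0939
finger_force: 0.0
```

```bash
python3 - <<'E'
from h import *
s=snap('wrist');save(s,'w12')
c,_=circ(s,"brass",[.4358,-.0767],.054)
h=cv2.convexHull(near(s,"jig",[.4358,-.0767]));print("jig",rect(poly(s,h,.018)))
go(.58,.284,.15,.489)
E
```

```text
brass [ 0.4362 -0.0782] diam [49.8 51.4] px [253.05030101 192.70381812]
jig (array([ 0.4356, -0.0768]), array([99.1, 98.9]), 28.2)
move [ 11.831 -10.128  -0.074] turn -0.001 rows>= 9.3 0.0
```

Call:
servo_tool([
  [0.6,-0.5,0,0,0],
  [1.8,-1.5,0,0,0],
  [3,-2.6,0,0,0],
  [4.2,-3.6,0,0,0],
  [5.5,-4.7,0,0,0],
  [6.8,-5.8,0,0,0],
  [8.1,-6.9,0,0,0],
  [9.4,-8,0,0,0],
  [10.6,-9.1,0,0,0],
  [11.7,-10,0,0,0],
])

```text
time: 18.57
tool_pos: [0.5755, 0.2826, 0.1412]
ee_rot: [-3.141, 0.003, 0.49]
wrist_force: [0.2, -0.7, 0.8]
width: 0.0938
finger_force: 0.0
```

Call:
servo_tool([
  [0.1,-0.1,0,0,0],
  [0.1,-0.1,0,0,0],
  [0.1,-0.1,0,0,0],
])

```text
time: 18.82
tool_pos: [0.5764, 0.2831, 0.1418]
ee_rot: [3.141, 0.004, 0.489]
wrist_force: [0.7, 0.1, -0.1]
width: 0.0941
finger_force: 0.0
```

```bash
python3 - <<'E'
from h import *
s=snap('wrist');save(s,'w13')
c,r=circ(s,"bun",[.6165,.303],.012);_,r1=circ(load('w2'),"bun",[.6165,.303],.012);print(tri(r,r1))
go(c[0],c[1],.006,.489)
E
```

```text
bun [0.6182 0.3006] diam [64.  64.5] px [259.23677339 139.85365577]
bun [0.6169 0.3038] diam [63.5 65.6] px [ 95.53354371 128.47078074]
(array([0.61781528, 0.30088233, 0.01446237]), np.float64(0.0007210295743688866))
move [1.823 0.14  5.461] turn -0.008 rows>= 3.5 0.0
```

Call:
servo_tool([
  [0.6,0.1,0.5,0,0],
  [1.3,0.12,1.2,0,0],
  [1.8,0.12,2.2,0,0],
  [1.8,0.12,3.4,0,0],
  [1.8,0.12,4.6,0,0],
  [1.8,0.12,5.4,0,0],
  [1.8,0.12,5.5,0,0],
  [1.8,0.12,5.5,0,0],
  [1.8,0.12,5.5,0,1],
  [1.8,0.12,5.5,0,1],
])

```text
time: 19.7
tool_pos: [0.62, 0.3022, 0.0096]
ee_rot: [3.141, -0.005, 0.488]
wrist_force: [-0.8, 0.2, 0.1]
width: 0.0841
finger_force: 0.0
```

Call:
servo_tool([
  [0,0,0,0,1],
  [0,0,0,0,1],
  [0,0,0,0,1],
  [0,0,0,0,1],
  [0,0,0,0,1],
])

```text
time: 20.12
tool_pos: [0.6191, 0.3025, 0.0079]
ee_rot: [3.141, -0.002, 0.489]
wrist_force: [-0.8, -0.5, 5.0]
width: 0.0635
finger_force: 30.0
```

Call:
servo_tool([
  [0,0,-0.1,0,1],
  [0,0,-0.5,0,1],
  [0,0,-1.5,0,1],
  [0,0,-2.8,0,1],
  [0,0,-4.2,0,1],
  [0,0,-5.4,0,1],
  [0,0,-6.1,0,1],
  [0,0,-6.2,0,1],
  [0,0,-6.2,0,1],
])

```text
time: 20.87
tool_pos: [0.6191, 0.3026, 0.1634]
ee_rot: [3.141, -0.003, 0.489]
wrist_force: [0.2, 0.3, -1.0]
width: 0.0637
finger_force: 30.0
```

```bash
python3 - <<'E'
from h import *
s=snap('wrist');save(s,'w14');cv2.imwrite('pics/w14.png',cv2.resize(s['image'][130:290,150:360],None,fx=3,fy=3))
o=robot.get_obs();print(o['width'],o['tool_pos'],o['ee_rot'],o['wrist_force'])
go(.4357,-.0770,.165,.489)
E
```

```text
0.06311299397104289 [0.61807301 0.30219378 0.16078866] [-3.14151741e+00  8.46254732e-04  4.88916564e-01] [-0.42995827 -0.72601935 -0.92689871]
move [-13.564   9.965  -0.158] turn -0.001 rows>= 10.1 0.0
```

View pics/w14.png

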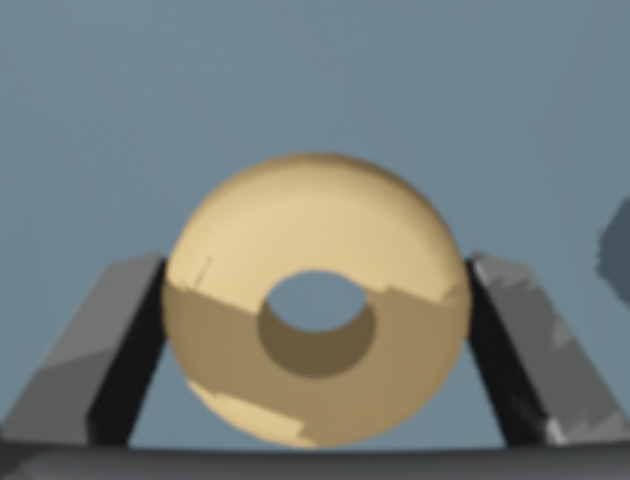

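The bun is held level; its hole rim is centred at about (255.7,238), so the offset from the TCP is near zero. Carry it to the rod.

Call:
servo_tool([
  [-0.6,0.45,0,0,1],
  [-1.8,1.3,0,0,1],
  [-3.1,2.3,0,0,1],
  [-4.4,3.3,0,0,1],
  [-5.7,4.2,0,0,1],
  [-7,5.2,0,0,1],
  [-8.3,6.1,0,0,1],
  [-9.6,7.1,0,0,1],
  [-10.9,8,0,0,1],
  [-12.1,8.9,0,0,1],
])

```text
time: 21.75
tool_pos: [0.4528, -0.0374, 0.1584]
ee_rot: [-3.138, 0.004, 0.489]
wrist_force: [1.0, -0.9, -0.3]
width: 0.0634
finger_force: 30.0
```

Call:
servo_tool([
  [-1,0.7,0,0,1],
  [-1.5,1.07,0.2,0,1],
  [-1.5,1.07,0.7,0,1],
  [-1.5,1.07,1.3,0,1],
  [-1.5,1.07,1.8,0,1],
  [-1.5,1.07,2.1,0,1],
  [-1.5,1.07,2.1,0,1],
  [-1.5,1.07,2.1,0,1],
])

```text
time: 22.42
tool_pos: [0.4343, -0.0771, 0.1074]
ee_rot: [-3.139, 0.002, 0.489]
wrist_force: [0.3, 0.8, -0.3]
width: 0.0636
finger_force: 30.0
```

```bash
python3 - <<'E'
from h import *
go(.4358,-.0770,.078,.489)
E
```

```text
move [0.059 0.029 1.176] turn 0.001 rows>= 0.7 0.0
```

Call:
servo_tool([
  [0.05,0.03,0.3,0,1],
  [0.05,0.03,0.7,0,1],
  [0.05,0.03,1,0,1],
  [0.05,0.03,1.15,0,1],
  [0.05,0.03,1.15,0,1],
  [0.05,0.03,1.15,0,1],
])

```text
time: 22.92
tool_pos: [0.4365, -0.0774, 0.0799]
ee_rot: [-3.141, 0.001, 0.489]
wrist_force: [-0.0, -0.5, -1.2]
width: 0.0636
finger_force: 30.0
```

```bash
python3 - <<'E'
from h import *
s=snap('wrist');save(s,'w15')
o=robot.get_obs();print(o['tool_pos'],o['wrist_force'])
H=hsv(s)[215:262,232:282];m=(H[...,1]<45)
for b in blobs(m,8):print(np.array(cv2.boundingRect(b))+[232,215,0,0],cen(b)+[232,215],cv2.contourArea(b))
for r in range(0,47,4):print(215+r,H[r,::5,1].tolist(),H[r,::5,2].tolist())
for u in((255,230),(255,234),(255,238)):print(tool(s,u,.084-o['tool_pos'][2]))
go(.4358,-.0770,.0625,.489)
E
```

```text
[ 0.43685294 -0.07758013  0.08033803] [-0.22564997  0.49822343 -0.5320887 ]
[244 222  20  16] [253.65011287 228.85402558] 221.5
215 [75, 76, 77, 78, 77, 78, 79, 78, 80, 80] [246, 244, 243, 242, 241, 240, 240, 238, 237, 235]
219 [76, 77, 78, 78, 81, 80, 82, 79, 80, 80] [245, 243, 242, 240, 216, 216, 231, 240, 237, 236]
223 [77, 78, 80, 3, 3, 3, 26, 111, 85, 80] [244, 242, 223, 93, 93, 94, 88, 147, 215, 236]
227 [77, 79, 85, 3, 4, 0, 28, 144, 100, 92] [243, 241, 129, 99, 126, 106, 100, 149, 173, 174]
231 [85, 98, 124, 2, 4, 4, 113, 143, 99, 92] [213, 167, 158, 114, 130, 130, 145, 155, 176, 175]
235 [94, 102, 121, 62, 2, 48, 143, 133, 101, 91] [174, 122, 141, 127, 122, 128, 160, 151, 121, 176]
239 [94, 102, 103, 111, 139, 140, 122, 103, 100, 93] [174, 122, 124, 131, 156, 158, 140, 124, 122, 176]
243 [93, 103, 101, 101, 102, 100, 104, 103, 102, 91] [175, 129, 124, 124, 125, 125, 125, 124, 122, 177]
247 [94, 95, 103, 101, 104, 104, 104, 101, 97, 91] [174, 170, 124, 124, 125, 125, 125, 124, 153, 176]
251 [94, 93, 100, 102, 102, 102, 101, 102, 90, 91] [174, 175, 146, 125, 125, 125, 126, 133, 176, 176]
255 [94, 93, 93, 94, 100, 102, 95, 91, 91, 93] [174, 175, 175, 169, 138, 138, 161, 176, 176, 176]
259 [94, 93, 93, 94, 91, 91, 93, 93, 92, 94] [174, 175, 175, 176, 176, 176, 176, 176, 177, 176]
[ 0.0002 -0.0004 -0.0037]
[-0.0026 -0.0004 -0.0037]
[-0.0054 -0.0004 -0.0037]
move [-0.026 -0.04   0.714] turn -0.001 rows>= 0.4 0.0
```

Call:
servo_tool([
  [-0.04,-0.04,0.15,0,1],
  [-0.04,-0.04,0.35,0,1],
  [-0.04,-0.04,0.52,0,1],
  [-0.04,-0.04,0.62,0,1],
  [-0.04,-0.04,0.66,0,1],
  [-0.04,-0.04,0.68,0,1],
  [-0.04,-0.04,0.68,0,1],
])

```text
time: 23.55
tool_pos: [0.4353, -0.0771, 0.0631]
ee_rot: [-3.141, 0.0, 0.489]
wrist_force: [0.5, -0.4, 0.1]
width: 0.0634
finger_force: 30.0
```

Call:
servo_tool([
  [0,0,0.02,0,1],
  [0,0,0.03,0,1],
  [0,0,0.03,0,1],
])

```text
time: 23.8
tool_pos: [0.4355, -0.0772, 0.0626]
ee_rot: [3.141, -0.0, 0.489]
wrist_force: [0.6, -0.9, 0.5]
width: 0.0633
finger_force: 30.0
```

Call:
servo_tool([
  [0,0,0.02,0,1],
  [0,0,0.03,0,1],
  [0,0,0.03,0,1],
])

```text
time: 24.05
tool_pos: [0.4354, -0.0772, 0.0618]
ee_rot: [3.141, -0.0, 0.489]
wrist_force: [-0.0, -0.1, 0.0]
width: 0.0634
finger_force: 30.0
```

Call:
servo_tool([
  [0,0,0.02,0,1],
  [0,0,0.03,0,1],
  [0,0,0.03,0,1],
])

```text
time: 24.3
tool_pos: [0.4354, -0.0772, 0.0617]
ee_rot: [3.141, -0.0, 0.489]
wrist_force: [-2.0, 0.4, 5.8]
width: 0.0634
finger_force: 30.0
```

Call:
servo_tool([
  [0,0,-0.03,0,1],
  [0,0,-0.03,0,0],
  [0,0,-0.03,0,0],
  [0,0,-0.03,0,0],
  [0,0,-0.03,0,0],
  [0,0,-0.5,0,0],
  [0,0,-1.5,0,0],
  [0,0,-2.7,0,0],
  [0,0,-3.6,0,0],
  [0,0,-3.6,0,0],
])

```text
time: 25.13
tool_pos: [0.4385, -0.0781, 0.1564]
ee_rot: [3.134, -0.007, 0.489]
wrist_force: [0.8, 0.1, 0.2]
width: 0.0939
finger_force: 0.0
```

```bash
python3 - <<'E'
from h import *
s=snap('wrist');save(s,'w16')
c,_=circ(s,"bun",[.4358,-.0767],.066)
go(.584,-.126,.15,.489)
E
```

```text
bun [ 0.4337 -0.0784] diam [64.2 65.7] px [252.42275849 196.43988146]
move [4.275 4.463 0.188] turn -0.001 rows>= 3.7 0.0
```

Call:
servo_tool([
  [0.5,0.5,0,0,0],
  [1.4,1.5,0,0,0],
  [2.4,2.5,0,0,0],
  [3.4,3.5,0.1,0,0],
  [4.1,4.3,0.1,0,0],
  [4.28,4.46,0.1,0,0],
  [4.28,4.46,0.1,0,0],
  [4.28,4.46,0.1,0,0],
])

```text
time: 25.85
tool_pos: [0.5809, -0.1248, 0.1467]
ee_rot: [-3.139, 0.003, 0.489]
wrist_force: [-0.3, 0.0, 1.2]
width: 0.0941
finger_force: 0.0
```

```bash
python3 - <<'E'
from h import *
s=snap('wrist');save(s,'w17')
c,r=circ(s,"glide",[.6195,-.107],.022);_,r1=circ(load('w1'),"glide",[.6195,-.107],.022);print(tri(r,r1))
h=cv2.convexHull(near(s,"glide",[.6195,-.107]));print(cv2.boundingRect(h))
go(c[0],c[1],.006,.489)
E
```

```text
glide [ 0.621 -0.108] diam [42.8 43.3] px [259.48148148 142.37271605]
glide [ 0.6184 -0.1062] diam [42.6 46.9] px [331.14507198  83.04075305]
(array([ 0.61986981, -0.10888516,  0.00978467]), np.float64(0.0002711609222579731))
(239, 122, 42, 42)
move [1.743 0.177 5.655] turn 0.001 rows>= 3.5 0.0
```

Call:
servo_tool([
  [0.6,0.1,0.5,0,0],
  [1.3,0.17,1.2,0,0],
  [1.7,0.17,2.2,0,0],
  [1.7,0.17,3.4,0,0],
  [1.7,0.17,4.6,0,0],
  [1.7,0.17,5.5,0,0],
  [1.7,0.17,5.7,0,0],
  [1.7,0.17,5.7,0,0],
  [1.7,0.17,5.7,0,0],
  [1.7,0.17,5.7,0,0.3],
])

```text
time: 26.73
tool_pos: [0.6231, -0.1095, 0.0089]
ee_rot: [3.138, -0.003, 0.489]
wrist_force: [0.5, -0.4, 0.8]
width: 0.0903
finger_force: 0.0
```

Call:
servo_tool([
  [0,0,0,0,1],
  [0,0,0,0,1],
  [0,0,0,0,1],
  [0,0,0,0,1],
  [0,0,0,0,1],
  [0,0,0,0,1],
  [0,0,0,0,1],
])

```text
time: 27.32
tool_pos: [0.6217, -0.1091, 0.0059]
ee_rot: [-3.141, 0.0, 0.489]
wrist_force: [-0.5, 0.1, -0.4]
width: 0.0455
finger_force: 30.0
```

Call:
servo_tool([
  [0,0,-0.1,0,1],
  [0,0,-0.5,0,1],
  [0,0,-1.5,0,1],
  [0,0,-2.8,0,1],
  [0,0,-4.2,0,1],
  [0,0,-5.4,0,1],
  [0,0,-6.1,0,1],
  [0,0,-6.2,0,1],
  [0,0,-6.2,0,1],
  [0,0,-6.2,0,1],
])

```text
time: 28.15
tool_pos: [0.6211, -0.109, 0.1597]
ee_rot: [-3.14, 0.002, 0.489]
wrist_force: [0.5, 0.7, -1.0]
width: 0.0449
finger_force: 30.0
```

```bash
python3 - <<'E'
from h import *
s=snap('wrist');save(s,'w18');o=robot.get_obs();print(o['width'],o['tool_pos'])
cv2.imwrite('pics/w18.png',cv2.resize(s['image'][130:290,150:360],None,fx=3,fy=3))
H=hsv(s)[170:280,255]
print([(170+i,*H[i,1:].tolist()) for i in range(0,110,2)])
for r in(200,205,210,250,255,260):print(r,tool(s,(255,r),.016))
go(.4358,-.0770,.15,.489)
E
```

```text
0.04529157596468774 [ 0.62061037 -0.10885303  0.15864281]
[(170, 56, 147), (172, 56, 147), (174, 56, 147), (176, 56, 147), (178, 57, 148), (180, 59, 148), (182, 57, 148), (184, 57, 148), (186, 57, 148), (188, 57, 148), (190, 57, 147), (192, 64, 76), (194, 12, 21), (196, 35, 22), (198, 26, 20), (200, 19, 27), (202, 18, 42), (204, 19, 41), (206, 19, 40), (208, 19, 41), (210, 12, 41), (212, 19, 41), (214, 6, 40), (216, 12, 43), (218, 12, 44), (220, 7, 37), (222, 9, 28), (224, 18, 29), (226, 9, 28), (228, 9, 27), (230, 18, 29), (232, 18, 28), (234, 19, 27), (236, 18, 28), (238, 10, 26), (240, 9, 27), (242, 9, 28), (244, 9, 28), (246, 18, 28), (248, 18, 28), (250, 0, 27), (252, 9, 27), (254, 9, 28), (256, 9, 27), (258, 9, 27), (260, 26, 29), (262, 9, 28), (264, 10, 26), (266, 9, 27), (268, 60, 60), (270, 58, 141), (272, 56, 145), (274, 56, 145), (276, 56, 145), (278, 56, 145)]
200 [ 0.0237  0.0002 -0.0161]
205 [ 0.0207  0.0002 -0.0161]
210 [ 0.0176  0.0002 -0.0161]
250 [-0.0081  0.0002 -0.016 ]
255 [-0.0116  0.0002 -0.016 ]
260 [-0.0151  0.0002 -0.016 ]
move [-5.927 -4.596  0.375] turn -0.001 rows>= 4.5 0.0
```

View pics/w18.png

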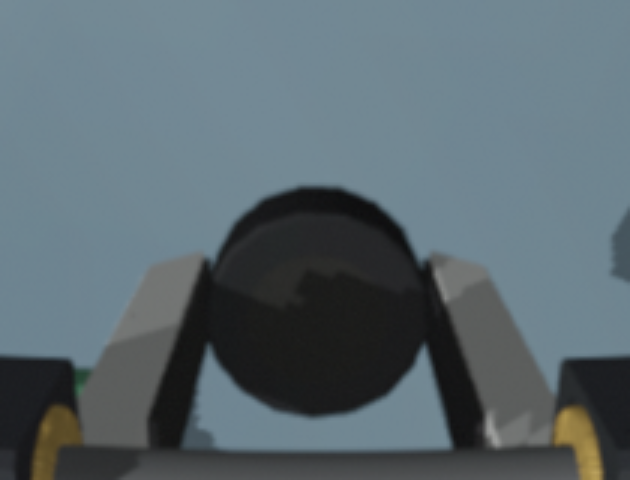

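The glide is held level, hollow down, centred within 1 mm of the TCP (columns 219–292, top face rows 201–268). Carry it over the rod's end.

Call:
servo_tool([
  [-0.6,-0.5,0,0,1],
  [-1.6,-1.2,0,0,1],
  [-2.8,-2.1,0,0,1],
  [-4,-3,0,0,1],
  [-5.1,-3.9,0.2,0,1],
  [-5.8,-4.45,0.6,0,1],
  [-5.97,-4.59,1.2,0,1],
  [-5.97,-4.59,1.7,0,1],
  [-5.97,-4.59,2,0,1],
  [-5.97,-4.59,2,0,1],
])

```text
time: 29.03
tool_pos: [0.4337, -0.0772, 0.1074]
ee_rot: [-3.137, 0.005, 0.489]
wrist_force: [-0.4, 0.5, -0.5]
width: 0.0449
finger_force: 30.0
```

Call:
servo_tool([
  [0,0,0,0,1],
  [0,0,0,0,1],
])

```text
time: 29.2
tool_pos: [0.4365, -0.078, 0.111]
ee_rot: [-3.142, 0.0, 0.489]
wrist_force: [0.2, 0.4, 0.4]
width: 0.0452
finger_force: 30.0
```

```bash
python3 - <<'E'
from h import *
go(.4348,-.0776,.085,.489)
s=snap('wrist');save(s,'w19')
j=cv2.convexHull(near(s,"jig",[.4358,-.0767]));P=poly(s,j,.018);print(rect(P))
c,_=circ(s,"bun",[.4358,-.0767],.066)
E
```

```text
move [-0.051 -0.046  1.04 ] turn -0.001 rows>= 0.6 0.0
(array([ 0.4463, -0.071 ]), array([75.5, 98.5]), 28.08)
bun [ 0.4376 -0.0771] diam [57.8 64. ] px [253.84916926 196.04226376]
```

Call:
servo_tool([
  [-0.04,-0.03,0.15,0,1],
  [-0.04,-0.03,0.35,0,1],
  [-0.04,-0.03,0.55,0,1],
  [-0.04,-0.03,0.75,0,1],
  [-0.04,-0.03,0.9,0,1],
  [-0.04,-0.03,1,0,1],
  [-0.04,-0.03,1.02,0,1],
  [-0.04,-0.03,1.02,0,1],
])

```text
time: 29.92
tool_pos: [0.4347, -0.0777, 0.0852]
ee_rot: [-3.141, 0.0, 0.489]
wrist_force: [-0.0, -0.4, -0.3]
width: 0.0452
finger_force: 30.0
```

Call:
servo_tool([
  [0,0,0.02,0,1],
  [0,0,0.03,0,1],
  [0,0,0.03,0,1],
])

```text
time: 30.17
tool_pos: [0.435, -0.0777, 0.0849]
ee_rot: [3.141, -0.0, 0.489]
wrist_force: [0.5, 0.6, -0.3]
width: 0.0452
finger_force: 30.0
```

Call:
servo_tool([
  [0,0,0.02,0,1],
  [0,0,0.04,0,1],
  [0,0,0.04,0,1],
])

```text
time: 30.42
tool_pos: [0.435, -0.0778, 0.0839]
ee_rot: [3.141, -0.0, 0.489]
wrist_force: [-0.4, 0.1, -1.0]
width: 0.0451
finger_force: 30.0
```

Call:
servo_tool([
  [0,0,0.02,0,1],
  [0,0,0.03,0,1],
  [0,0,0.03,0,1],
])

```text
time: 30.67
tool_pos: [0.435, -0.0778, 0.0838]
ee_rot: [3.141, -0.0, 0.489]
wrist_force: [-1.2, 0.9, 5.9]
width: 0.0455
finger_force: 30.0
```

Seated at z 0.0838, exactly bun top + grip offset. Release, rise, and back away.

Call:
servo_tool([
  [0,0,-0.02,0,1],
  [0,0,-0.02,0,0],
  [0,0,-0.02,0,0],
  [0,0,-0.02,0,0],
  [0,0,-0.02,0,0],
  [0,0,-0.02,0,0],
  [0,0,-0.4,0,0],
  [0,0,-1.2,0,0],
  [0,0,-2.4,0,0],
  [0,0,-3.6,0,0],
])

```text
time: 31.5
tool_pos: [0.4341, -0.0775, 0.1738]
ee_rot: [-3.14, 0.001, 0.489]
wrist_force: [-0.0, -0.6, 0.2]
width: 0.0939
finger_force: 0.0
```

Call:
servo_tool([
  [-0.7,1,0,0,0],
  [-1.7,2,0,0,0],
  [-2.6,3,0,0,0],
  [-3,3.6,0,0,0],
  [-3,3.6,0,0,0],
  [-3,3.6,0,0,0],
  [-3,3.6,0,0,0],
])

```text
time: 32.08
tool_pos: [0.4111, -0.1917, 0.1733]
ee_rot: [-3.141, -0.001, 0.489]
wrist_force: [-0.1, -0.2, -0.3]
width: 0.0942
finger_force: 0.0
```

```bash
python3 - <<'E'
from h import *
s=snap('wrist');t=snap('side')
a=cv2.resize(s['image'],(400,300));b=cv2.resize(t['image'][130:250,230:390],(400,300))
cv2.imwrite('pics/fin.png',np.hstack([a,b]))
save(s,'w20');o=robot.get_obs();print(o['tool_pos'],o['width'],o['wrist_force'])
for k,z in(("glide",.1),("bun",.066),("plinth",.042),("jig",.018)):
    try:
        h=cv2.convexHull(near(s,k,[.4358,-.0767],z));print(k,rect(poly(s,h,z)))
    except Exception as e:print(k,e)
E
```

```text
[ 0.41116091 -0.19133857  0.17317418] 0.0941894752440982 [-0.25482445  0.11865573 -0.72564671]
glide (array([ 0.4366, -0.0812]), array([41.5, 46. ]), 25.89)
bun (array([ 0.4361, -0.0813]), array([64. , 53.3]), 26.28)
plinth (array([ 0.4573, -0.0899]), array([34. , 21.6]), 27.83)
jig (array([ 0.4353, -0.0786]), array([98.8, 99.5]), 28.07)
```

View pics/fin.png

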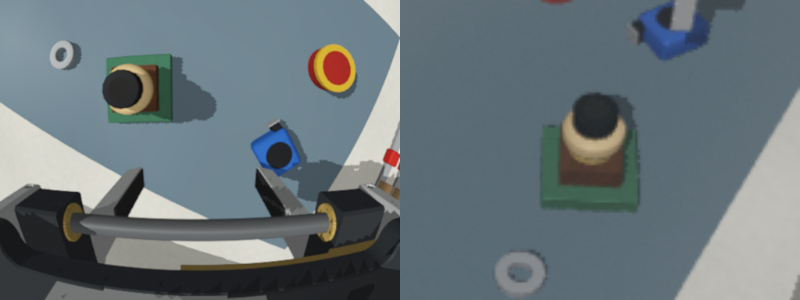

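The left view shows the finished stack on the jig at about (130,88). The right (side) view shows it upright and level, with the zinc, tin and tape where they were. The gripper is clear of everything.

```bash
python3 -c "
from bench import robot
print(robot.close_job())"
```

```text
the job is handed in; nothing more can be done
None
```

The job is handed in at about 32 s: plinth (squared with the board), brass collar, bun and glide were each lowered until they touched before release, the last pictures show the stack upright and level with the robot clear, and the zinc collar, wax tin and tape measure were not touched; no verdict was returned.

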